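Cure the jewellery pallets under the hold-to-run lamp

TASK

The lamp stands over the curing bed: slide it aside to its parked end and load every jewellery pallet on the bench into its own nest of the bed, any nest, pressing each one down past the red spring catch until it lies flat and the catch snaps back over it. Then slide the lamp fully over the bed to its stop, hold the green button down without a break for at least six seconds and let it go, and finally park the lamp again, leaving the pallets latched in the bed. Never press the button unless the lamp is over the bed, and leave the other things on the bench alone.

Things in the scene. Friction and masses are not known exactly. Their poses are not given: they have to be found in the camera images.
- pallet1: loose work pallet: aluminium plate 60 (its x) x 44 (its y) x 8 mm with small jewels, and an upright green grip fin in the middle, 30 (x) x 12 (y) mm, from 8 to 40 mm above the underside; about 0.09 kg. Origin at the centre of the underside, z up. Take it by the fin across its y. Same either way round. May be absent (None) in some runs.
- pallet2: loose work pallet: aluminium plate 60 (its x) x 44 (its y) x 8 mm with small jewels, and an upright orange grip fin in the middle, 30 (x) x 12 (y) mm, from 8 to 40 mm above the underside; about 0.09 kg. Origin at the centre of the underside, z up. Take it by the fin across its y. Same either way round. May be absent (None) in some runs.
- pallet3: loose work pallet: aluminium plate 60 (its x) x 44 (its y) x 8 mm with small jewels, and an upright blue grip fin in the middle, 30 (x) x 12 (y) mm, from 8 to 40 mm above the underside; about 0.09 kg. Origin at the centre of the underside, z up. Take it by the fin across its y. Same either way round. May be absent (None) in some runs.
- pallet4: loose work pallet: aluminium plate 60 (its x) x 44 (its y) x 8 mm with small jewels, and an upright white grip fin in the middle, 30 (x) x 12 (y) mm, from 8 to 40 mm above the underside; about 0.09 kg. Origin at the centre of the underside, z up. Take it by the fin across its y. Same either way round. May be absent (None) in some runs.
- nest1 (a point): centre of the floor of the front left nest of the curing bed (seen from the robot): a pocket 64 (x) x 48 (y) mm and 8 mm deep, so a pallet has 2 mm clearance all round and its plate sits flush with the bed top. Axes are those of the bed (x away from the robot, y left); a pallet goes in with its x along the nest's x, either way round. The nest floor is 20 mm and the bed top 28 mm above the table.
- catch1 (a joint): red spring catch on the outer (-x) edge of nest1: 0 = home, its nose reaching 6 mm over the pocket's edge, 2 to 16 mm above the bed top; positive = pushed back outwards (m, up to 0.009). The nose's top is a steep ramp: a pallet plate pushed straight down slides it aside (about 5 to 15 N downward), and once the plate is on the nest floor the nose snaps back over the plate's end.
- nest2 (a point): centre of the floor of the front right nest of the curing bed (seen from the robot): a pocket 64 (x) x 48 (y) mm and 8 mm deep, so a pallet has 2 mm clearance all round and its plate sits flush with the bed top. Axes are those of the bed (x away from the robot, y left); a pallet goes in with its x along the nest's x, either way round. The nest floor is 20 mm and the bed top 28 mm above the table.
- catch2 (a joint): red spring catch on the outer (-x) edge of nest2: 0 = home, its nose reaching 6 mm over the pocket's edge, 2 to 16 mm above the bed top; positive = pushed back outwards (m, up to 0.009). The nose's top is a steep ramp: a pallet plate pushed straight down slides it aside (about 5 to 15 N downward), and once the plate is on the nest floor the nose snaps back over the plate's end.
- nest3 (a point): centre of the floor of the back left nest of the curing bed (seen from the robot): a pocket 64 (x) x 48 (y) mm and 8 mm deep, so a pallet has 2 mm clearance all round and its plate sits flush with the bed top. Axes are those of the bed (x away from the robot, y left); a pallet goes in with its x along the nest's x, either way round. The nest floor is 20 mm and the bed top 28 mm above the table.
- catch3 (a joint): red spring catch on the outer (+x) edge of nest3: 0 = home, its nose reaching 6 mm over the pocket's edge, 2 to 16 mm above the bed top; positive = pushed back outwards (m, up to 0.009). The nose's top is a steep ramp: a pallet plate pushed straight down slides it aside (about 5 to 15 N downward), and once the plate is on the nest floor the nose snaps back over the plate's end.
- nest4 (a point): centre of the floor of the back right nest of the curing bed (seen from the robot): a pocket 64 (x) x 48 (y) mm and 8 mm deep, so a pallet has 2 mm clearance all round and its plate sits flush with the bed top. Axes are those of the bed (x away from the robot, y left); a pallet goes in with its x along the nest's x, either way round. The nest floor is 20 mm and the bed top 28 mm above the table.
- catch4 (a joint): red spring catch on the outer (+x) edge of nest4: 0 = home, its nose reaching 6 mm over the pocket's edge, 2 to 16 mm above the bed top; positive = pushed back outwards (m, up to 0.009). The nose's top is a steep ramp: a pallet plate pushed straight down slides it aside (about 5 to 15 N downward), and once the plate is on the nest floor the nose snaps back over the plate's end.
- curer: curing station: grey bed with four nests, 206 (x) x 140 (y) x 28 mm, and a gantry behind it; fixed. Origin under the bed's centre, x away from the robot, y left. Nest centres lie 37 mm (x) and 34 mm (y) from the centre. The lamp's steel rail runs along y 142 mm beyond the centre (+x), 104 mm up, between posts 124 mm tall.
- lamp (a joint): curing lamp carriage, a white box 175 (x) x 130 (y) x 30 mm on a rail along the bed's y, underside 89 mm above the table: 0 = parked, 200 mm to the left (+y) of the bed; 0.20 = centred over the bed (end stop). Grows as it moves to the bed's -y; drag about 2 N, stays where left. It starts somewhere at 0.12 to 0.20; while it is over the bed it blocks loading.
- lamp_grip (a point): top centre of the black upright grip on the lamp's top, 14 (bed x) x 40 (bed y) mm, 42 mm tall above the lamp's top; this point is 160 mm above the table. Axes as the bed's. Pinch it across x, or push its ends along y.
- jog (a joint): travel of the green hold-to-run button on the blue control box: 0 = up, 0.006 = fully down (5 N); springs up when released. The lamp runs while it is down by more than 3 mm.
- jog_top (a point): centre of the top of the green button, 32 mm across, on top of the blue box (110 x 76 x 45 mm, fixed, its z up; a non-working low dial and pilot light stand on its far end, 52 mm from the button). Press straight down.
- dish: bystander: white ceramic bowl, 84 mm across, 30 mm high; origin at the centre of its underside. Leave it alone.
- jar: bystander: amber glass jar, 48 mm across, 60 mm high; origin at the centre of its underside. Leave it alone.
- graver: bystander: graver with blue handle, 150 mm long, lying flat; origin at the centre of its underside. Leave it alone.
- loupe: bystander: black loupe, cylinder 22 mm across, 24 mm high; origin at the centre of its underside. Leave it alone.
- mandrel: bystander: steel ring mandrel on a foot 44 mm across, standing 85 mm high; origin at the centre of its underside. Leave it alone.
- giftbox: bystander: white gift box 55 x 55 x 38 mm; origin at the centre of its underside. Leave it alone.
- tweezers: bystander: steel tweezers 110 mm long, lying flat, 4 mm high; origin at the centre of its underside. Leave it alone.

How it is judged:
On the way, in this order (a step that is already met when the one before it is completed fails the run):
1. every pallet lies flat in a nest with its catch snapped home (((z of pallet1 in the frame of nest1 between -0.003 and 0.003 m and horizontal distance between pallet1 and nest1 below 0.006 m and angle between pallet1's own z axis and vertical below 0.06 rad) or (z of pallet1 in the frame of nest2 between -0.003 and 0.003 m and horizontal distance between pallet1 and nest2 below 0.006 m and angle between pallet1's own z axis and vertical below 0.06 rad) or (z of pallet1 in the frame of nest3 between -0.003 and 0.003 m and horizontal distance between pallet1 and nest3 below 0.006 m and angle between pallet1's own z axis and vertical below 0.06 rad) or (z of pallet1 in the frame of nest4 between -0.003 and 0.003 m and horizontal distance between pallet1 and nest4 below 0.006 m and angle between pallet1's own z axis and vertical below 0.06 rad)) and ((z of pallet2 in the frame of nest1 between -0.003 and 0.003 m and horizontal distance between pallet2 and nest1 below 0.006 m and angle between pallet2's own z axis and vertical below 0.06 rad) or (z of pallet2 in the frame of nest2 between -0.003 and 0.003 m and horizontal distance between pallet2 and nest2 below 0.006 m and angle between pallet2's own z axis and vertical below 0.06 rad) or (z of pallet2 in the frame of nest3 between -0.003 and 0.003 m and horizontal distance between pallet2 and nest3 below 0.006 m and angle between pallet2's own z axis and vertical below 0.06 rad) or (z of pallet2 in the frame of nest4 between -0.003 and 0.003 m and horizontal distance between pallet2 and nest4 below 0.006 m and angle between pallet2's own z axis and vertical below 0.06 rad)) and ((z of pallet3 in the frame of nest1 between -0.003 and 0.003 m and horizontal distance between pallet3 and nest1 below 0.006 m and angle between pallet3's own z axis and vertical below 0.06 rad) or (z of pallet3 in the frame of nest2 between -0.003 and 0.003 m and horizontal distance between pallet3 and nest2 below 0.006 m and angle between pallet3's own z axis and vertical below 0.06 rad) or (z of pallet3 in the frame of nest3 between -0.003 and 0.003 m and horizontal distance between pallet3 and nest3 below 0.006 m and angle between pallet3's own z axis and vertical below 0.06 rad) or (z of pallet3 in the frame of nest4 between -0.003 and 0.003 m and horizontal distance between pallet3 and nest4 below 0.006 m and angle between pallet3's own z axis and vertical below 0.06 rad)) and ((z of pallet4 in the frame of nest1 between -0.003 and 0.003 m and horizontal distance between pallet4 and nest1 below 0.006 m and angle between pallet4's own z axis and vertical below 0.06 rad) or (z of pallet4 in the frame of nest2 between -0.003 and 0.003 m and horizontal distance between pallet4 and nest2 below 0.006 m and angle between pallet4's own z axis and vertical below 0.06 rad) or (z of pallet4 in the frame of nest3 between -0.003 and 0.003 m and horizontal distance between pallet4 and nest3 below 0.006 m and angle between pallet4's own z axis and vertical below 0.06 rad) or (z of pallet4 in the frame of nest4 between -0.003 and 0.003 m and horizontal distance between pallet4 and nest4 below 0.006 m and angle between pallet4's own z axis and vertical below 0.06 rad)) and value of joint each of catch1, catch2, catch3, catch4 below 0.002 m), for 0.2 s.
2. the lamp is slid over the bed, the pallets still latched (all of step 1 and value of joint lamp above 0.185 m), for 0.2 s.
3. the green button is held down (more than 3 mm) for 6 s without a break, the lamp over the bed (value of joint jog above 0.003 m and value of joint lamp above 0.185 m), for 5.8 s.
4. the button is released (value of joint jog below 0.001 m), for 0.1 s.
At the end, for the whole second after the job is handed in: Every pallet lies in a nest (within 6 mm of its centre, within 3 mm of its floor, tilted less than 0.06 rad) at rest, all catches are home (under 2 mm), the lamp is back within 20 mm of its parked end and the button is up (all of step 1 and value of joint lamp below 0.02 m and value of joint jog below 0.001 m and linear speed of each of pallet1, pallet2, pallet3, pallet4 below 0.02 m/s); the robot touches nothing.
It fails at once if the button is pressed while the lamp is not over the bed (value of joint jog above 0.003 m and value of joint lamp below 0.17 m).
It fails at once if a bystander is moved more than 4 cm (distance of any of dish, jar, graver, loupe, mandrel, giftbox, tweezers from where it was at the start of the episode above 0.04 m).
Of pallet1, pallet2, pallet3, pallet4 only 2 to 4 are there at a start; the rules pass over those that are not, and their reading is None.
At some moment in a run one of pallet1, pallet2, pallet3, pallet4 may be knocked a few centimetres aside while the robot is not near it.
Once in a run the grip may slacken for a moment while it holds something.
It also fails if it takes over 210 s, if anything falls off the work surface, if the arm or the gripper's body presses on something with over 40 N, if the wrist force passes 120 N, or if a joint passes its speed limit or range.

ROBOT

A 6-joint arm with a two-finger parallel gripper is mounted at the origin on the work surface. World frame = base frame: x ahead of the robot, y to its left, z up, the work surface at z = 0. Lengths are in m, angles in rad, forces in N, time in s.
With the tool pointing down it reaches from about 0.35 to 0.775 m from the base axis. Payload 5.5 kg.
Tool frame: the origin (TCP) lies between the finger pads; the fingertips stand 22 mm ahead of it and the grasp point (between the pads) lies 3 mm ahead of it; z points along the fingers, y is the line along which they close (so a half turn about z gives the same grasp; the last joint's range is limited). The gripper opens to 85 mm and grips with 20 to 120 N. Pads are 22 mm wide; open, the fingers measure 114 mm over their backs; the gripper's body (76 mm by 85 mm) begins 54 mm behind the grasp point. The pads swing forward as they close: fully open they stand 13 mm farther back than shut.
Start: joints at [1.006, 0.313, 0.046, 1.304, 0, 1.431], TCP at [0.237, 0.524, 0.253] pointing down, gripper open.
Joint ranges: [-2.76, 2.76], [-0.86, 1.69], [-1.03, 1.26], [-2.2, 2.34], [-1.47, 1.5], [-3.14, 3.14]. Speed limits (rad/s): [2.57, 2.57, 3.14, 3.14, 3.14, 3.14].

INTERFACE

Orientations are given as a unit quaternion [w, x, y, z].
In Python, from workcell import env gives the robot as it stands.
- The arm moves only by the shell command python3 nudge.py 'ROWS' [OPENING] [FORCE]. ROWS is a JSON list that holds a single list of rows (three levels of brackets), with 1 to 8 rows, each of 6 numbers: dx, dy, dz in units of 100 mm, then a rotation vector rx, ry, rz in units of 0.25 rad; each row is the pose to reach, as a shift and turn from the pose commanded when the command began, along the tool's axes at that moment; what a row does not reach only later rows make up. A row lasts 1/8 s, in which the tool goes at most 0.0625 m and 0.188 rad, less where a joint would pass 70% of its speed; a pose out of reach is approached as far as the arm can. OPENING is the finger opening in m, set as the command begins (- or left out keeps the last). The fingers move at their own pace and stop on an object; FORCE is the grip in N (left out, the last holds). Time passes only in rows, so rows that do not move let the fingers close. It prints the time, the measured TCP pose, the force, the opening and the grip force at its end. Input that does not fit is refused with a message, and nothing moves.
- env.get_state(): the state, without advancing time (a new reading comes with each control period).
- env.read_camera(name): name is "scene" or "top"; returns a dict with "image" (384x512x3 uint8, red, green, blue), "K" (3x3 intrinsics, pixels), "D" ([k1, k2, p1, p2, k3] as OpenCV has them; the pictures are not rectified), "R" (3x3) and "t" (3): a world point X has camera coordinates R X + t. Camera axes: x right, y down, z forward; pixel columns grow to the right and rows downward; lengths in m; the calibration is good to about 2 mm. A picture is of the moment at which its call begins. There is no depth.
- env.hand_in(): hands the job in; it is judged then, once.
The state is a dict: "clock": time; "joint_pos": joint angles; "qvel": joint speeds; "tau": joint torques, N m; "tcp_pos": TCP position; "orientation": TCP orientation; "wrist_force": force on the tool from outside, world axes, zero at the start; "ft_torque": the same for the moment, N m; "finger_gap": finger opening in m; "grip_force": force on a finger pad.
Only numpy, scipy, OpenCV 4.12 (cv2) and the standard library are available. Lean on these libraries where they do the work, as an engineer would, in place of code of your own. Each camera call takes 0.05 s, during which the arm holds its last target. There are 200 camera calls.

## Working session

There is one attempt and no reset: what is moved stays moved. The work goes in short steps, Python scripts to look and compute and a shell command to move; the robot and the scene stay as the last step left them, time stands still between calls to the robot, and variables do not carry over. Pictures are saved under pics/ and viewed, at most 14 in all, crops included, and the job is handed in when it is done.

```bash
ls; mkdir -p pics; python3 - <<'E'
from workcell import env
import cv2
print(env.get_state())
for n in("scene","top"):
    c=env.read_camera(n); cv2.imwrite(f"pics/{n}0.png",c["image"][...,::-1]); print(n,c["K"],c["D"],c["R"],c["t"])
E
```

```text
nudge.py
pics
workcell.py
{'clock': 0.0, 'joint_pos': array([1.00640916e+00, 3.14016139e-01, 4.49913251e-02, 1.30361241e+00,
       2.75340949e-05, 1.43116185e+00]), 'qvel': array([ 1.93799786e-05,  1.27268576e-04,  8.71933620e-04, -6.03263016e-05,
       -5.61430961e-04, -5.16631771e-04]), 'tau': array([-8.12183607e-04, -4.80624354e+01,  2.98532796e+01,  1.94638758e-02,
       -1.55298671e-04, -5.26145953e-06]), 'tcp_pos': array([0.23672121, 0.52349657, 0.25240494]), 'orientation': array([-3.30280275e-04,  2.10783370e-01,  9.77532365e-01, -8.59260123e-04]), 'wrist_force': array([-0.22496881,  0.03995388, -0.08203035]), 'ft_torque': array([-0.01461576,  0.03297594, -0.00455043]), 'grip_force': 0.0, 'finger_gap': 0.08536107476846526}
scene [[412.97979379   0.         258.47423754]
 [  0.         412.97979379 196.82663947]
 [  0.           0.           1.        ]] [-0.11088648  0.          0.          0.          0.        ] [[-0.79848028  0.60200742 -0.00403907]
 [ 0.47138433  0.62102529 -0.62619837]
 [-0.3744677  -0.50191101 -0.77965331]] [ 0.45713317 -0.1448222   1.63740771]
top [[360.39792518   0.         255.46361083]
 [  0.         360.39792518 192.93714539]
 [  0.           0.           1.        ]] [0.02838806 0.         0.         0.         0.        ] [[-0.01721808 -0.99982475 -0.00734897]
 [-0.98078626  0.01831781 -0.19422351]
 [ 0.19432409  0.00386361 -0.98092977]] [-0.029939    0.56340402  0.92388398]
```
View pics/scene0.png

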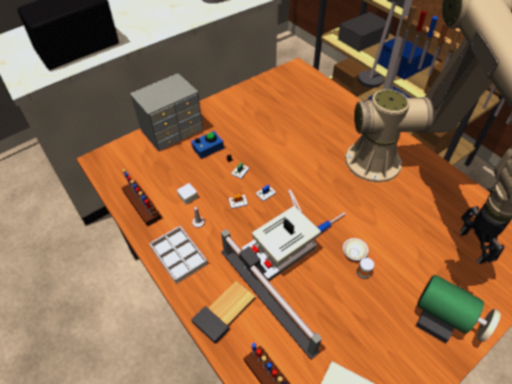

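View pics/top0.png

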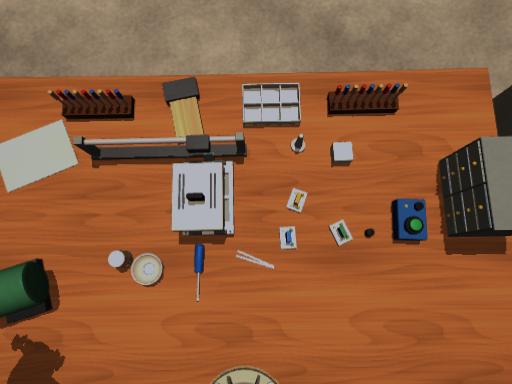

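Scene: lamp with black grip at top (196,197); pallets with orange (297,200), blue (289,238) and green (341,233) fins; button at (416,225); the white box at (343,152) is the giftbox, so pallet4 is probably absent. Next I measure.

```bash
cat > h.py <<'E'
import numpy as np, cv2
from workcell import env
from scipy.spatial.transform import Rotation as Rot
def cam(n): return env.read_camera(n)
def ray(c,uv):
    p=cv2.undistortPoints(np.array(uv,float).reshape(-1,1,2),c["K"],c["D"]).reshape(-1,2)
    d=np.c_[p,np.ones(len(p))]@c["R"]; return -c["R"].T@c["t"],d
def plane(c,uv,z):
    o,d=ray(c,uv); return o+d*((z-o[2])/d[:,2:3])
def tri(c1,u1,c2,u2):
    o1,d1=ray(c1,u1);o2,d2=ray(c2,u2);d1=d1[0];d2=d2[0]
    s=np.linalg.lstsq(np.c_[d1,-d2],o2-o1,rcond=None)[0]
    a=o1+s[0]*d1;b=o2+s[1]*d2
    return (a+b)/2,np.linalg.norm(a-b)
def proj(c,X):
    return cv2.projectPoints(np.array(X,float).reshape(-1,1,3),cv2.Rodrigues(c["R"])[0],c["t"],c["K"],c["D"])[0].reshape(-1,2)
def hsv(c): return cv2.cvtColor(c["image"],cv2.COLOR_RGB2HSV)
def blobs(m,amin=4):
    n,l,s,ce=cv2.connectedComponentsWithStats(m.astype(np.uint8))
    return [(ce[i].round(2),s[i,4],s[i,:4]) for i in range(1,n) if s[i,4]>=amin]
def rng(h,a,b,s=80,v=40): return (h[...,0]>=a)&(h[...,0]<=b)&(h[...,1]>=s)&(h[...,2]>=v)
def tool(dw):
    "world shift -> tool axes"
    st=env.get_state();q=st["orientation"];R=Rot.from_quat(np.r_[q[1:],q[0]])
    return R.inv().apply(dw),R.as_matrix(),st
E
python3 - <<'E'
from h import *
for n,x0,x1,y0,y1 in(("top",160,440,130,310),("scene",120,360,120,290)):
    c=cam(n);h=hsv(c);print(n)
    for nm,a,b,s in(("green",45,85,90),("blue",98,125,110),("orange",18,35,120),("red",0,4,200)):
        m=rng(h,a,b,s);k=np.zeros_like(m);k[y0:y1,x0:x1]=m[y0:y1,x0:x1]
        print(nm,[(tuple(b[0]),b[1],tuple(b[2])) for b in blobs(k)][:10])
    cv2.imwrite(f"pics/{n}1.png",cv2.resize(c["image"][y0:y1,x0:x1,::-1],None,fx=2.85,fy=2.85,interpolation=cv2.INTER_CUBIC))
E
```

```text
top
green [((np.float64(415.57), np.float64(224.1)), np.int32(126), (np.int32(410), np.int32(218), np.int32(12), np.int32(13))), ((np.float64(342.65), np.float64(230.78)), np.int32(51), (np.int32(339), np.int32(224), np.int32(9), np.int32(14)))]
blue [((np.float64(410.31), np.float64(218.33)), np.int32(807), (np.int32(397), np.int32(199), np.int32(30), np.int32(41))), ((np.float64(288.36), np.float64(236.22)), np.int32(50), (np.int32(286), np.int32(230), np.int32(6), np.int32(13))), ((np.float64(198.77), np.float64(257.25)), np.int32(234), (np.int32(195), np.int32(244), np.int32(9), np.int32(28)))]
orange [((np.float64(178.2), np.float64(132.7)), np.int32(20), (np.int32(175), np.int32(130), np.int32(6), np.int32(7))), ((np.float64(192.66), np.float64(131.95)), np.int32(94), (np.int32(183), np.int32(130), np.int32(20), np.int32(6))), ((np.float64(297.49), np.float64(197.74)), np.int32(35), (np.int32(295), np.int32(193), np.int32(6), np.int32(11))), ((np.float64(302.4), np.float64(194.8)), np.int32(5), (np.int32(302), np.int32(194), np.int32(2), np.int32(3))), ((np.float64(405.5), np.f
[... 1277 characters left out ...]
))), ((np.float64(232.5), np.float64(286.0)), np.int32(14), (np.int32(229), np.int32(283), np.int32(8), np.int32(7))), ((np.float64(241.77), np.float64(288.38)), np.int32(13), (np.int32(239), np.int32(287), np.int32(7), np.int32(3)))]
red [((np.float64(137.86), np.float64(188.57)), np.int32(7), (np.int32(137), np.int32(187), np.int32(3), np.int32(4))), ((np.float64(147.33), np.float64(203.0)), np.int32(21), (np.int32(146), np.int32(199), np.int32(4), np.int32(9))), ((np.float64(254.86), np.float64(248.76)), np.int32(21), (np.int32(252), np.int32(246), np.int32(7), np.int32(6))), ((np.float64(268.0), np.float64(263.33)), np.int32(27), (np.int32(265), np.int32(260), np.int32(7), np.int32(7)))]
```

View pics/top1.png

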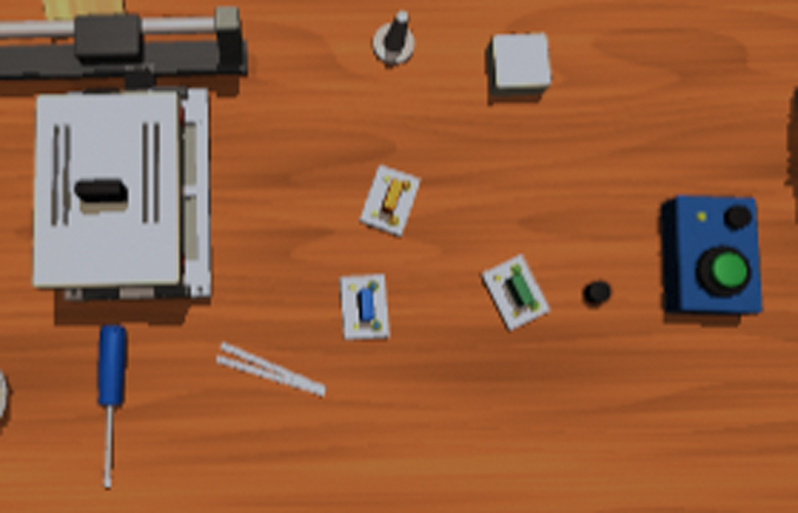

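View pics/scene1.png

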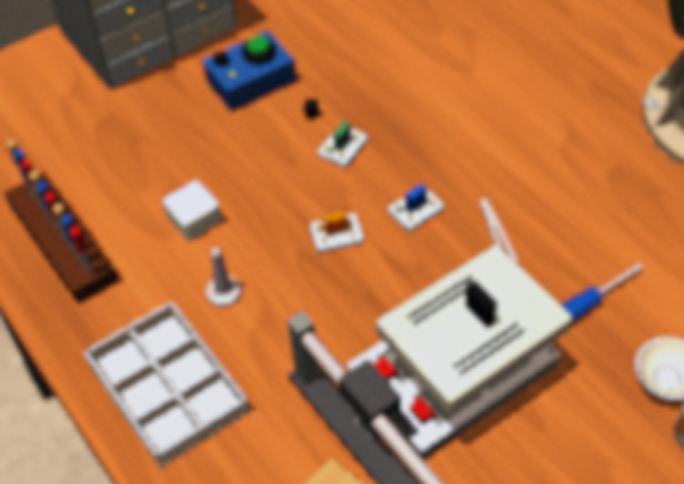

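```bash
python3 - <<'E'
from h import *
np.set_printoptions(precision=4,suppress=True)
t=cam("top");s=cam("scene");k=2.85
T=lambda x,y:[(x/k+160-.3,y/k+130-.3)]
S=lambda x,y:[(x/k+120-.3,y/k+120-.3)]
print("cams",-t["R"].T@t["t"],-s["R"].T@s["t"])
for n,a,b in(("+x+y",(37,95),(452,402)),("+x-y",(179,93),(378,322)),("-x-y",(179,286),(500,247)),("-x+y",(34,286),(570,312)),("grip",(101,187),(480,290))):
    print(n,*tri(t,T(*a),s,S(*b)), "plane .119",plane(t,T(*a),.119)[0])
for n,a,b in(("button",(415.57,224.1),(210.16,135.84)),("green",(342.65,230.78),(239.6,166)),("blue",(288.36,236.2),(265.45,188.7)),("orange",T(395,195)[0],S(334,220)[0])):
    print(n,*tri(t,[a],s,[b]))
# plates: bright low-sat
h=hsv(t);h2=hsv(s)
for nm,(u,v) in dict(green=(341,232),blue=(288,238),orange=(297,201)).items():
    m=np.zeros(h.shape[:2],np.uint8);y0,x0=v-18,u-18
    sub=(h[y0:v+18,x0:u+18]); w=((sub[...,0]>20)|(sub[...,1]<110)) & (sub[...,2]>50)
    m[y0:v+18,x0:u+18]=w
    cs,_=cv2.findContours(m,cv2.RETR_EXTERNAL,cv2.CHAIN_APPROX_NONE);c=max(cs,key=cv2.contourArea).reshape(-1,2).astype(float)
    P=plane(t,c,.008)[:,:2].astype(np.float32)
    print(nm,cv2.minAreaRect(P*1000))
E
```

```text
cams [ 0.3725 -0.0438  1.0155] [1.0464 0.6366 1.1878]
+x+y [0.6323 0.1743 0.1148] 0.0044352776083101285 plane .119 [0.6327 0.1718 0.119 ]
+x-y [0.6328 0.0455 0.1118] 0.004101310442885525 plane .119 [0.6322 0.0433 0.119 ]
-x-y [0.4574 0.0456 0.1083] 0.003644312347739879 plane .119 [0.4576 0.0432 0.119 ]
-x+y [0.4598 0.1691 0.1212] 6.435644069832056e-05 plane .119 [0.46   0.1696 0.119 ]
grip [0.5387 0.1058 0.1594] 0.0007406825309973043 plane .119 [0.5468 0.1126 0.119 ]
button [ 0.4696 -0.4601  0.0571] 0.003161991452062542
green [ 0.4575 -0.2743  0.0302] 0.0024572218995167765
blue [ 0.4458 -0.127   0.0263] 0.0018873278785416167
orange [ 0.5511 -0.1586  0.0262] 0.0012255248378942717
green ((456.7384033203125, -274.54156494140625), (61.84053421020508, 45.54566192626953), 23.584623336791992)
blue ((445.21710205078125, -126.26190185546875), (61.694271087646484, 45.0623664855957), 2.1578421592712402)
orange ((550.277587890625, -155.5949249267578), (44.56208801269531, 62.42605209350586), 69.50408935546875)
```

The manual's scale: shifts go in units of 100 mm and turns go in units of 0.25 rad. Converting my numbers, -0.476 m is -4.76, -0.315 m is -3.15, -0.424 rad is -1.696.

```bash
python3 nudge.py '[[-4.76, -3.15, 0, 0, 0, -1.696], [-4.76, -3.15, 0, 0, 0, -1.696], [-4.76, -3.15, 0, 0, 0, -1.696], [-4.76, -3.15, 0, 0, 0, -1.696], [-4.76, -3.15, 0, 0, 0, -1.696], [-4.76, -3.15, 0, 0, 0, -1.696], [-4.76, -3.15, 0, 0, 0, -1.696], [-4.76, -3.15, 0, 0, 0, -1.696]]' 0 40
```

```text
refused: ROWS must be a list holding one list of rows, three levels of brackets. Nothing was moved.
```

I used the wrong layout. The manual says a list holding one list of rows, three levels of brackets; once more.

```bash
python3 nudge.py '[[[-4.76, -3.15, 0, 0, 0, -1.696], [-4.76, -3.15, 0, 0, 0, -1.696], [-4.76, -3.15, 0, 0, 0, -1.696], [-4.76, -3.15, 0, 0, 0, -1.696], [-4.76, -3.15, 0, 0, 0, -1.696], [-4.76, -3.15, 0, 0, 0, -1.696], [-4.76, -3.15, 0, 0, 0, -1.696], [-4.76, -3.15, 0, 0, 0, -1.696]]]' 0 40; python3 -c "
from h import *
d,R,st=tool([0,0,0]);print(R.round(3),st['tcp_pos'])"
```

```text
clock: 1.3
tcp_pos: [0.4994, 0.1064, 0.2536]
orientation: [0.0, 0.0, 1.0, 0.0]
wrist_force: [0.7, 0.8, -0.1]
finger_gap: 0.0
grip_force: 0.0
[[-1.     0.001  0.001]
 [ 0.001  1.     0.   ]
 [-0.001  0.    -1.   ]] [0.49935764 0.1063949  0.25355907]
```

In the tool's units: -0.042 m is -0.42, 0.102 m is 1.02.

```bash
python3 nudge.py '[[[-0.42, -0.74, 0, 0, 0, 0], [-0.42, -0.74, 0, 0, 0, 0], [-0.42, -0.74, 0, 0, 0, 0], [-0.42, -0.74, 0.5, 0, 0, 0], [-0.42, -0.74, 1, 0, 0, 0], [-0.42, -0.74, 1.02, 0, 0, 0], [-0.42, -0.74, 1.02, 0, 0, 0]]]'; python3 nudge.py '[[[0, 0.3, 0, 0, 0, 0], [0, 0.5, 0, 0, 0, 0], [0, 0.7, 0, 0, 0, 0], [0, 0.9, 0, 0, 0, 0], [0, 1.1, 0, 0, 0, 0], [0, 1.3, 0, 0, 0, 0], [0, 1.5, 0, 0, 0, 0]]]'
```

```text
clock: 2.17
tcp_pos: [0.5407, 0.0354, 0.1529]
orientation: [0.001, -0.0, 1.0, 0.0]
wrist_force: [1.0, -0.3, 0.6]
finger_gap: -0.0002
grip_force: 0.0
clock: 3.05
tcp_pos: [0.5403, 0.1856, 0.1511]
orientation: [-0.0, 0.0, 1.0, -0.0]
wrist_force: [0.9, -3.0, 2.0]
finger_gap: -0.0005
grip_force: 1.3
```

```bash
python3 - <<'E'
from h import *
c=cam("top");cv2.imwrite("pics/t2.png",cv2.resize(c["image"][100:280,50:330,::-1],None,fx=2.85,fy=2.85,interpolation=cv2.INTER_CUBIC))
E
```

```text
(no output)
```

View pics/t2.png

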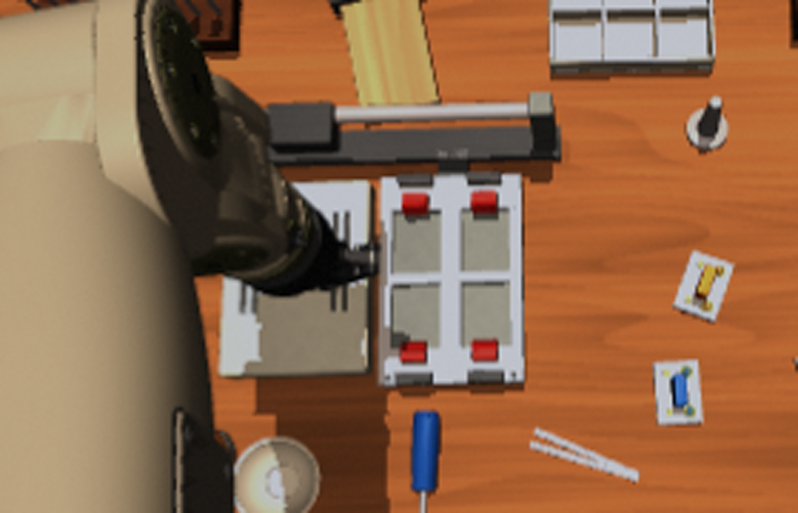

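The view shows the lamp moving clear of the bed; the nests and four red catches are visible (bed corners at crop (383,177), (522,173), (524,384), (380,386)). I keep pushing.

```bash
python3 nudge.py '[[[0, 0.15, 0, 0, 0, 0], [0, 0.3, 0, 0, 0, 0], [0, 0.4, 0, 0, 0, 0], [0, 0.5, 0, 0, 0, 0], [0, 0.6, 0, 0, 0, 0]]]'; python3 - <<'E'
from h import *
np.set_printoptions(precision=4,suppress=True)
t=cam("top");k=2.85
P=plane(t,[(x/k+50-.3,y/k+100-.3) for x,y in[(383,177),(522,173),(524,384),(380,386)]],.028);print(P,P.mean(0))
P=plane(t,[(x/k+50-.3,y/k+100-.3) for x,y in[(415,240),(486,240),(415,314),(486,312)]],.020);print(P)
E
```

```text
clock: 3.72
tcp_pos: [0.5403, 0.2447, 0.1511]
orientation: [-0.0, 0.001, 1.0, -0.0]
wrist_force: [-1.6, -1.5, 0.3]
finger_gap: 0.0001
grip_force: 1.2
[[0.6621 0.1614 0.028 ]
 [0.6637 0.0227 0.028 ]
 [0.4538 0.0219 0.028 ]
 [0.4544 0.1598 0.028 ]] [0.5585 0.0914 0.028 ]
[[0.599  0.1299 0.02  ]
 [0.5976 0.0594 0.02  ]
 [0.5247 0.1288 0.02  ]
 [0.5254 0.0593 0.02  ]]
```

```bash
python3 nudge.py '[[[0, 0.05, 0, 0, 0, 0], [0, 0.1, 0, 0, 0, 0], [0, 0.15, 0, 0, 0, 0], [0, 0.2, 0, 0, 0, 0], [0, 0.2, 0, 0, 0, 0]]]';python3 nudge.py '[[[0, 0.04, 0, 0, 0, 0], [0, 0.08, 0, 0, 0, 0], [0, 0.08, 0, 0, 0, 0]]]'
```

```text
clock: 4.4
tcp_pos: [0.5407, 0.26, 0.1514]
orientation: [-0.0, 0.002, 1.0, -0.005]
wrist_force: [-0.3, -17.2, 3.4]
finger_gap: -0.0002
grip_force: 8.9
clock: 4.78
tcp_pos: [0.5405, 0.2604, 0.1515]
orientation: [-0.0, 0.005, 1.0, -0.012]
wrist_force: [-1.4, -44.4, 10.7]
finger_gap: -0.0001
grip_force: 21.9
```

```bash
python3 nudge.py '[[[0, -0.4, 0, 0, 0, 0], [0, -0.6, -0.5, 0, 0, 0], [0, -0.6, -1, 0, 0, 0], [0.4, -1.2, -1, 0, 0, 0]]]' 0.06;python3 nudge.py '[[[0.43, -4.3, 0, 0, 0, -1.64], [0.43, -4.3, 0, 0, 0, -1.64], [0.43, -4.3, 0, 0, 0, -1.64], [0.43, -4.3, 0, 0, 0, -1.64], [0.43, -4.3, 0, 0, 0, -1.64], [0.43, -4.3, 0, 0, 0, -1.64], [0.43, -4.3, 0, 0, 0, -1.64], [0.43, -4.3, 0, 0, 0, -1.64]]]'
python3 - <<'E'
from h import *
for n,x0,x1,y0,y1 in(("top",100,380,100,280),("scene",180,380,150,300)):
    c=cam(n)
    cv2.imwrite(f"pics/{n}3.png",cv2.resize(c["image"][y0:y1,x0:x1,::-1],None,fx=[2.85,4][n=="scene"],fy=[2.85,4][n=="scene"],interpolation=cv2.INTER_CUBIC))
d,R,st=tool([0,0,0]);print(R.round(3),st['tcp_pos'])
E
```

```text
clock: 5.28
tcp_pos: [0.5119, 0.1622, 0.257]
orientation: [0.007, -0.001, 1.0, 0.002]
wrist_force: [-0.3, -0.8, 0.2]
finger_gap: 0.0599
grip_force: 0.0
clock: 6.28
tcp_pos: [0.4626, -0.2735, 0.2513]
orientation: [0.001, -0.201, 0.98, -0.001]
wrist_force: [0.0, 0.5, -0.9]
finger_gap: 0.0602
grip_force: 0.0
[[-0.918 -0.396  0.001]
 [-0.396  0.918  0.001]
 [-0.001  0.    -1.   ]] [ 0.46268307 -0.27060192  0.25124883]
```

View pics/top3.png

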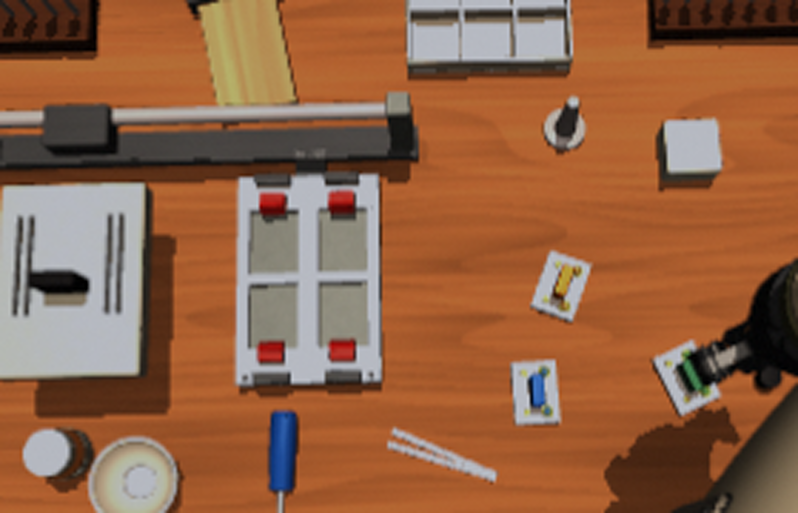

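View pics/scene3.png

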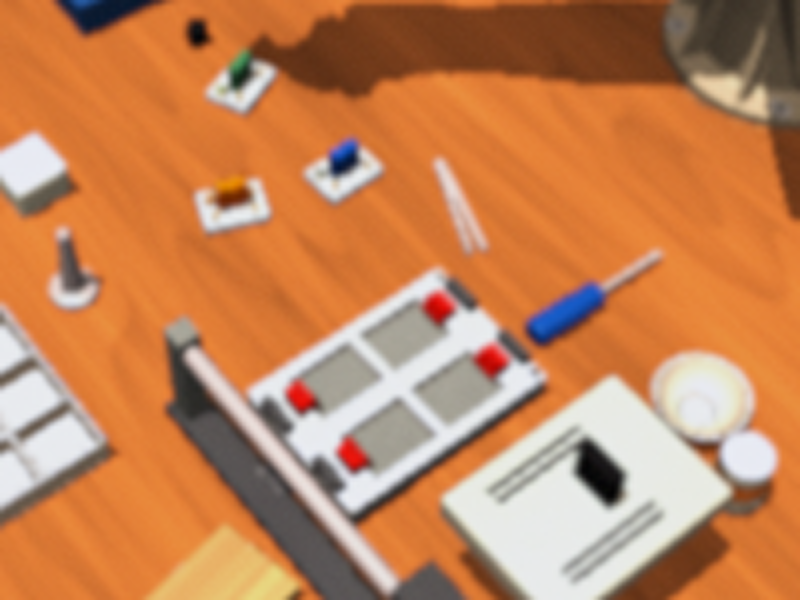

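The lamp is parked, its centre at top crop (75,280). The bed's four nests are clear, with red catches at top crop (272,203), (342,202), (271,351), (342,349). Nothing else has moved. Next I fit the bed precisely from both views.

```bash
cat > bed.py <<'E'
from h import *
np.set_printoptions(precision=4,suppress=True)
t=cam("top");s=cam("scene")
T=lambda x,y:[(x/2.85+100-.3,y/2.85+100-.3)]
S=lambda x,y:[(x/4+180-.37,y/4+150-.37)]
def reds(c,x0,x1,y0,y1):
    h=hsv(c);m=((h[...,0]<=5)|(h[...,0]>174))&(h[...,1]>170)&(h[...,2]>90);k=np.zeros_like(m);k[y0:y1,x0:x1]=m[y0:y1,x0:x1]
    return [tuple(b[0])for b in blobs(k,8)]
rt=reds(t,180,240,160,230);rs=reds(s,245,310,215,275)
print(rt,rs)
for a in rt:
    p=plane(t,[a],.038)[0]; b=min(rs,key=lambda b:np.hypot(*(proj(s,p)[0]-b)));print("catch",*tri(t,[a],s,[b]))
# bed top outer corners, subpixel lines by eye -> two views
for n,a,b in(("+x+y",(238,177),(350,516)),("+x-y",(380,174),(250,388)),("-x-y",(381,382),(441,268)),("-x+y",(237,385),(547,375))):
    print(n,*tri(t,T(*a),s,S(*b)),plane(t,T(*a),.028)[0],plane(s,S(*b),.028)[0])
for c,roi in((t,(180,240,160,240)),(s,(245,315,215,275))):
    h=hsv(c);x0,x1,y0,y1=roi
    m=np.zeros(h.shape[:2],np.uint8);sub=h[y0:y1,x0:x1]
    V=sub[...,2].astype(int);m[y0:y1,x0:x1]=(sub[...,1]<70)&(V>110)&(V<185)
    m=cv2.morphologyEx(m,cv2.MORPH_OPEN,np.ones((3,3)))
    for b in blobs(m,60):
        print("pocket",b[0],b[1],plane(c,[b[0]],.02)[0])
E
python3 bed.py
```

```text
[(np.float64(195.0), np.float64(170.15)), (np.float64(219.23), np.float64(169.92)), (np.float64(194.5), np.float64(223.0)), (np.float64(219.5), np.float64(222.5))] [(np.float64(289.1), np.float64(226.6)), (np.float64(302.19), np.float64(239.81)), (np.float64(254.74), np.float64(249.0)), (np.float64(267.77), np.float64(263.33))]
catch [0.6339 0.1291 0.0372] 0.0019514286394847825
catch [0.6341 0.061  0.0355] 0.0009507221093643794
catch [0.4867 0.1276 0.0343] 0.000916822817782097
catch [0.4868 0.0596 0.0329] 0.0005890925702894778
+x+y [0.6634 0.1652 0.0228] 0.0007466652747659095 [0.6622 0.1638 0.028 ] [0.6649 0.1676 0.028 ]
+x-y [0.6606 0.0239 0.029 ] 0.004806917211353604 [0.6626 0.0222 0.028 ] [0.6587 0.0253 0.028 ]
-x-y [0.455  0.0235 0.0247] 0.0027688301756344656 [0.4557 0.0223 0.028 ] [0.4557 0.0262 0.028 ]
-x+y [0.4549 0.1617 0.0247] 0.0022118234220033887 [0.4554 0.1603 0.028 ] [0.4557 0.1638 0.028 ]
pocket [219.46 185.2 ] 369 [0.5939 0.0616 0.02  ]
pocket [195.98 186.66] 332 [0.591  0.1279 0.02  ]
pocket [196.31 210.48] 327 [0.5229 0.126  0.02  ]
pocket [219.72 210.05] 377 [0.5229 0.0607 0.02  ]
pocket [280.16 232.97] 180 [0.5216 0.0548 0.02  ]
pocket [264.35 243.78] 187 [0.5906 0.0566 0.02  ]
pocket [293.61 246.75] 202 [0.5205 0.1245 0.02  ]
pocket [277.46 258.09] 205 [0.5901 0.1259 0.02  ]
```

```bash
python3 nudge.py '[[[0.07, -0.01, 0.6, 0, 0, 0], [0.07, -0.01, 1.2, 0, 0, 0], [0.07, -0.01, 1.7, 0, 0, 0], [0.07, -0.01, 2, 0, 0, 0], [0.07, -0.01, 2.15, 0, 0, 0], [0.07, -0.01, 2.15, 0, 0, 0]]]' 0.04 && python3 nudge.py '[[[0, 0, 0, 0, 0, 0], [0, 0, 0, 0, 0, 0], [0, 0, 0, 0, 0, 0], [0, 0, 0, 0, 0, 0]]]' 0 100
```

```text
clock: 7.22
tcp_pos: [0.4567, -0.272, 0.0361]
orientation: [-0.0, -0.204, 0.979, 0.001]
wrist_force: [-0.3, -0.3, 0.2]
finger_gap: 0.0401
grip_force: 0.0
clock: 7.72
tcp_pos: [0.4577, -0.2741, 0.0381]
orientation: [0.001, -0.203, 0.979, -0.001]
wrist_force: [0.4, 1.7, 6.7]
finger_gap: 0.0102
grip_force: 98.4
```

In the tool's units: -0.12 m is -1.2, -0.1 m is -1.

```bash
python3 nudge.py '[[[0, 0, -0.5, 0, 0, 0], [0, 0, -1, 0, 0, 0], [0, 0, -1.2, 0, 0, 0]]]' && python3 nudge.py '[[[-2.6, 2.507, 0, 0, 0, 1.6], [-2.6, 2.507, 0, 0, 0, 1.6], [-2.6, 2.507, 0, 0, 0, 1.6], [-2.6, 2.507, 0, 0, 0, 1.6], [-2.6, 2.507, 0, 0, 0, 1.6], [-2.6, 2.507, 0, 0, 0, 1.6], [-2.6, 2.507, 0, 0, 0, 1.6], [-2.6, 2.507, 0, 0, 0, 1.6]]]'; python3 - <<'E'
from h import *
for n,x0,x1,y0,y1 in(("scene",220,340,180,290),):
    c=cam(n)
    cv2.imwrite(f"pics/{n}4.png",cv2.resize(c["image"][y0:y1,x0:x1,::-1],None,fx=5,fy=5,interpolation=cv2.INTER_CUBIC))
d,R,st=tool([0,0,0]);print(R.round(3),st['tcp_pos'])
E
```

```text
clock: 8.1
tcp_pos: [0.4579, -0.2747, 0.1603]
orientation: [0.002, -0.203, 0.979, -0.002]
wrist_force: [0.8, 0.2, -0.5]
finger_gap: 0.0102
grip_force: 98.0
clock: 9.1
tcp_pos: [0.5951, 0.0601, 0.1564]
orientation: [-0.0, -0.005, 1.0, -0.0]
wrist_force: [1.1, 0.1, -0.4]
finger_gap: 0.0107
grip_force: 67.5
[[-1.    -0.009 -0.   ]
 [-0.009  1.    -0.   ]
 [ 0.    -0.    -1.   ]] [0.59490804 0.05934918 0.15642479]
```

View pics/scene4.png

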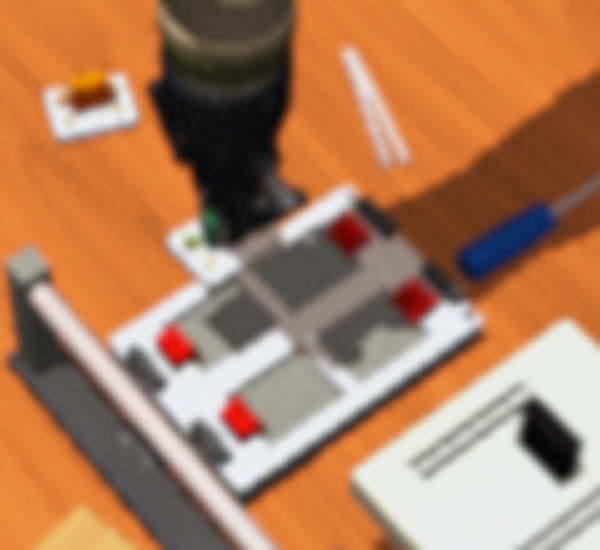

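The green pallet hangs level in the jaws, its left plate corner at (167,240) and bottom corner at (212,284). I check its position in the grip.

```bash
python3 - <<'E'
from h import *
np.set_printoptions(precision=4,suppress=True)
s=cam("scene");st=env.get_state();print(st["grip_force"],st["finger_gap"],st["tcp_pos"])
S=lambda x,y:[(x/5+220-.4,y/5+180-.4)]
for q in((167,240),(212,284)):print(plane(s,S(*q),.127))
t=cam("top");cv2.imwrite("pics/t4.png",cv2.resize(t["image"][130:260,150:290,::-1],None,fx=4,fy=4,interpolation=cv2.INTER_CUBIC))
E
```

```text
67.46469497680664 0.010522995584785607 [0.5949 0.0589 0.1565]
[[0.6244 0.0414 0.127 ]]
[[0.6219 0.0843 0.127 ]]
```

View pics/t4.png

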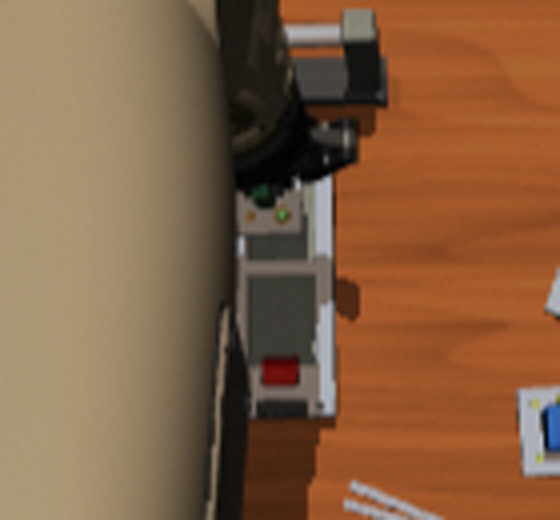

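```bash
python3 - <<'E'
from h import *
t=cam("top")
S=lambda x,y:(x/4+150-.4,y/4+130-.4)
print(plane(t,[S(238,233),S(302,234)],.127))
E
```

```text
[[0.56379562 0.07633749 0.127     ]
 [0.56239694 0.0359957  0.127     ]]
```

```bash
python3 nudge.py '[[[-0.03, -0.007, 0.3, 0, 0, 0], [-0.03, -0.007, 0.55, 0, 0, 0], [-0.03, -0.007, 0.68, 0, 0, 0], [-0.03, -0.007, 0.68, 0, 0, 0]]]' - 110 && python3 nudge.py '[[[0, 0, 0.05, 0, 0, 0], [0, 0, 0.1, 0, 0, 0], [0, 0, 0.15, 0, 0, 0], [0, 0, 0.18, 0, 0, 0]]]';python3 nudge.py '[[[0, 0, 0.04, 0, 0, 0], [0, 0, 0.08, 0, 0, 0], [0, 0, 0.12, 0, 0, 0], [0, 0, 0.12, 0, 0, 0]]]'
```

```text
clock: 9.8
tcp_pos: [0.5975, 0.0587, 0.0876]
orientation: [-0.001, -0.004, 1.0, 0.0]
wrist_force: [0.4, 1.3, -1.1]
finger_gap: 0.01
grip_force: 108.3
clock: 10.3
tcp_pos: [0.5978, 0.0595, 0.0701]
orientation: [-0.0, -0.005, 1.0, 0.0]
wrist_force: [-2.0, -0.7, 1.5]
finger_gap: 0.0099
grip_force: 108.9
clock: 10.8
tcp_pos: [0.599, 0.0594, 0.0583]
orientation: [0.001, -0.005, 1.0, 0.0]
wrist_force: [-0.1, -0.9, 0.0]
finger_gap: 0.01
grip_force: 108.9
```

In the tool's units: 0.004 m is 0.04, 0.002 m is 0.02.

```bash
python3 nudge.py '[[[0, 0, 0.02, 0, 0, 0], [0, 0, 0.04, 0, 0, 0], [0, 0, 0.04, 0, 0, 0]]]'
```

```text
clock: 11.18
tcp_pos: [0.5992, 0.0594, 0.0582]
orientation: [0.002, -0.005, 1.0, -0.0]
wrist_force: [-8.7, -0.3, 22.6]
finger_gap: 0.0098
grip_force: 112.5
```

```bash
cat > pal.py <<'E'
from h import *
t=cam("top");s=cam("scene");h=hsv(t)
for nm,a,b,ss in(("green",45,85,90),("blue",98,125,110),("orange",18,35,120)):
    for bl in blobs(rng(h,a,b,ss),25):
        u,v=bl[0].astype(int)
        if not(200<u<390 and 155<v<290) or bl[1]>150: continue
        m=np.zeros(h.shape[:2],np.uint8);sub=h[v-16:v+20,u-18:u+18]
        m[v-16:v+20,u-18:u+18]=((sub[...,0]>20)|(sub[...,1]<110))&(sub[...,2]>50)
        cs,_=cv2.findContours(m,cv2.RETR_EXTERNAL,cv2.CHAIN_APPROX_NONE);c=max(cs,key=cv2.contourArea).reshape(-1,2).astype(float)
        r=cv2.minAreaRect((plane(t,c,.008)[:,:2]*1000).astype(np.float32))
        yaw=r[2]+(90 if r[1][1]>r[1][0] else 0); yaw=(yaw+90)%180-90
        print(nm,bl[0],bl[1],np.round(r[0],1),np.round(r[1],1),round(yaw,1))
d,R,st=tool([0,0,0]);print(R.round(3).tolist(),st['tcp_pos'].round(4))
E
python3 nudge.py '[[[0, 0, 0, 0, 0, 0], [0, 0, 0, 0, 0, 0], [0, 0, -0.6, 0, 0, 0], [0, 0, -1.2, 0, 0, 0], [0, 0, -1.7, 0, 0, 0], [0, 0, -2, 0, 0, 0], [0, 0, -2, 0, 0, 0]]]' 0.035; python3 pal.py; python3 - <<'E'
from h import *
t=cam("scene");cv2.imwrite("pics/t5.png",cv2.resize(t["image"][180:290,220:340,::-1],None,fx=5,fy=5,interpolation=cv2.INTER_CUBIC))
E
```

```text
clock: 12.05
tcp_pos: [0.6, 0.0594, 0.2568]
orientation: [0.003, -0.005, 1.0, -0.0]
wrist_force: [0.2, 0.0, -1.2]
finger_gap: 0.035
grip_force: 0.0
green [218.88 181.19] 32 [605.1  71.8] [ 95.5 104.1] -0.3
blue [288.41 236.24] 49 [ 445.1 -126.2] [61.8 44.9] 2.5
orange [297.46 197.97] 35 [ 550.3 -155.6] [44.6 62.4] -20.5
[[-1.0, -0.009, -0.001], [-0.009, 1.0, 0.0], [0.001, 0.0, -1.0]] [0.5982 0.0594 0.2532]
```

View pics/t5.png

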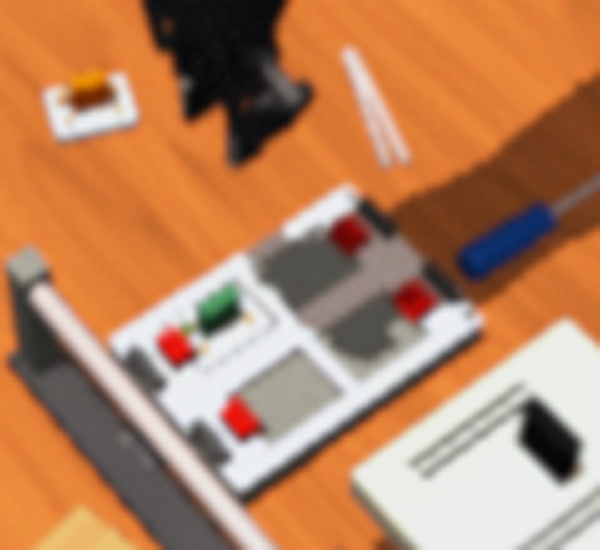

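Green lies flush in nest4 with its catch home at (177,345). The other two pallets are unmoved. Next is orange.

```bash
python3 nudge.py '[[[0.5, -2.146, 0, 0, 0, 1.468], [0.5, -2.146, 0, 0, 0, 1.468], [0.5, -2.146, 0, 0, 0, 1.468], [0.5, -2.146, 0, 0, 0, 1.468], [0.5, -2.146, 0, 0, 0, 1.468], [0.5, -2.146, 0.5, 0, 0, 1.468], [0.5, -2.146, 1, 0, 0, 1.468], [0.5, -2.146, 1, 0, 0, 1.468]]]'; python3 -c "
from h import *
st=env.get_state();d,R,st=tool(np.r_[.5503,-.1556,.038]-st['tcp_pos']);print(d,R.round(3).tolist())"
```

```text
clock: 13.2
tcp_pos: [0.5467, -0.1529, 0.1493]
orientation: [-0.005, 0.177, 0.984, 0.002]
wrist_force: [-0.5, -0.6, -0.2]
finger_gap: 0.0348
grip_force: 0.0
[-0.00558151 -0.00143251  0.11126858] [[-0.937, 0.349, -0.01], [0.349, 0.937, 0.005], [0.011, 0.001, -1.0]]
```

The manual's scale: shifts go in units of 100 mm and turns go in units of 0.25 rad. Converting my numbers, 0.111 m is 1.11, -0.004 m is -0.04.

```bash
python3 nudge.py '[[[-0.04, -0.01, 0.5, 0, 0, 0], [-0.04, -0.01, 0.9, 0, 0, 0], [-0.04, -0.01, 1.11, 0, 0, 0], [-0.04, -0.01, 1.11, 0, 0, 0], [-0.04, -0.01, 1.11, 0, 0, 0]]]'; python3 -c "
from h import *
st=env.get_state();d,R,st=tool(np.r_[.5503,-.1556,.038]-st['tcp_pos']);print(d,R.round(3).tolist())"
```

```text
clock: 13.82
tcp_pos: [0.5553, -0.1581, 0.0453]
orientation: [0.001, 0.178, 0.984, -0.0]
wrist_force: [0.4, 0.1, 0.8]
finger_gap: 0.0352
grip_force: 0.0
[0.00556105 0.00062129 0.00729679] [[-0.937, 0.35, 0.003], [0.35, 0.937, -0.001], [-0.003, 0.0, -1.0]]
```

```bash
python3 nudge.py '[[[0.055, 0.005, 0.07, 0, 0, 0], [0.055, 0.005, 0.07, 0, 0, 0]]]'; python3 nudge.py '[[[0, 0, 0, 0, 0, 0], [0, 0, 0, 0, 0, 0], [0, 0, 0, 0, 0, 0], [0, 0, 0, 0, 0, 0]]]' 0 110;python3 nudge.py '[[[0, 0, -0.4, 0, 0, 0], [0, 0, -0.9, 0, 0, 0], [0, 0, -1.2, 0, 0, 0], [0, 0, -1.2, 0, 0, 0]]]'; python3 -c "
from h import *
st=env.get_state();d,R,st=tool(np.r_[.5235,.0585,.1565]-st['tcp_pos']);print(d,R.round(3).tolist())"
```

```text
clock: 14.08
tcp_pos: [0.5482, -0.1552, 0.0365]
orientation: [-0.0, 0.178, 0.984, 0.0]
wrist_force: [-0.5, 0.8, -0.3]
finger_gap: 0.0354
grip_force: 0.0
clock: 14.58
tcp_pos: [0.549, -0.1558, 0.037]
orientation: [0.0, 0.178, 0.984, -0.0]
wrist_force: [-1.8, 0.6, 5.3]
finger_gap: 0.01
grip_force: 108.2
clock: 15.08
tcp_pos: [0.5504, -0.1563, 0.1587]
orientation: [0.003, 0.178, 0.984, -0.001]
wrist_force: [0.2, -1.4, -2.0]
finger_gap: 0.01
grip_force: 107.6
[0.10041908 0.19181708 0.00160835] [[-0.937, 0.35, 0.005], [0.35, 0.937, -0.002], [-0.005, -0.0, -1.0]]
```

In the tool's units: 0.192 m is 1.92, 0.101 m is 1.01, -0.365 rad is -1.46.

```bash
python3 nudge.py '[[[1.01, 1.92, 0, 0, 0, -1.46], [1.01, 1.92, 0, 0, 0, -1.46], [1.01, 1.92, 0, 0, 0, -1.46], [1.01, 1.92, 0, 0, 0, -1.46], [1.01, 1.92, 0, 0, 0, -1.46], [1.01, 1.92, 0, 0, 0, -1.46], [1.01, 1.92, 0, 0, 0, -1.46]]]'; python3 - <<'E'
from h import *
d,R,st=tool([0,0,0]);print(R.round(3).tolist(),st['tcp_pos'].round(4),st["grip_force"])
s=cam("scene");a=cv2.resize(s["image"][160:270,240:330,::-1],None,fx=4.4,fy=4.4,interpolation=cv2.INTER_CUBIC)
t=cam("top");b=cv2.resize(t["image"][160:270,170:260,::-1],None,fx=4.4,fy=4.4,interpolation=cv2.INTER_CUBIC)
cv2.imwrite("pics/t6.png",np.hstack([a,b]))
print(cam("top")["t"])
E
```

```text
clock: 15.95
tcp_pos: [0.5214, 0.0585, 0.1557]
orientation: [-0.0, -0.003, 1.0, -0.0]
wrist_force: [-0.8, -0.2, -1.3]
finger_gap: 0.0101
grip_force: 107.8
[[-1.0, -0.006, -0.001], [-0.006, 1.0, -0.0], [0.001, -0.0, -1.0]] [0.5214 0.0585 0.1557] 107.77047872543335
[-0.029939    0.56340402  0.92388398]
```

View pics/t6.png

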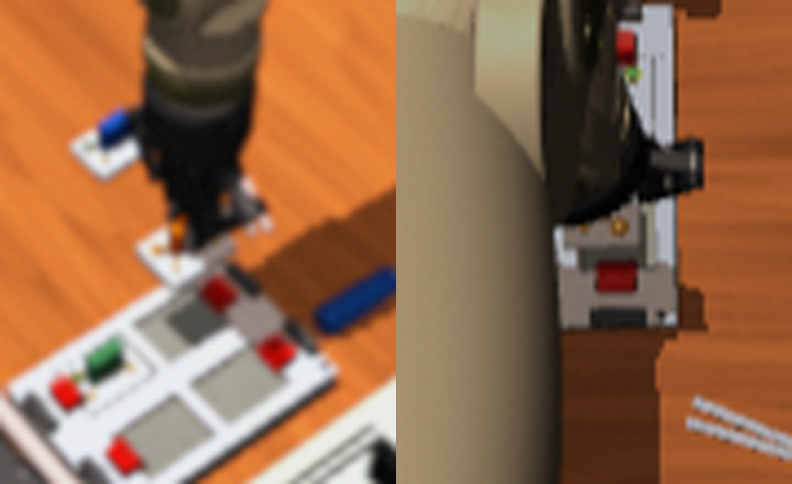

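Orange is held level above nest2. Scene plate corners are at (137,243) and (182,286); in the top half the rear plate edge is at row 247 and its right edge at column 639.

```bash
python3 - <<'E'
from h import *
s=cam("scene");t=cam("top")
f=lambda x,y,u,v:[(x/4.4+u-.39,y/4.4+v-.39)]
z=.1267
print(plane(s,f(137,243,240,160),z),plane(s,f(182,286,240,160),z),plane(t,f(639-396,247,170,160),z))
E
```

```text
[[0.54995986 0.03586325 0.1267    ]] [[0.54784915 0.08505957 0.1267    ]] [[0.49227601 0.03672672 0.1267    ]]
```

```bash
python3 nudge.py '[[[-0.015, 0.005, 0.3, 0, 0, 0], [-0.015, 0.005, 0.55, 0, 0, 0], [-0.015, 0.005, 0.68, 0, 0, 0], [-0.015, 0.005, 0.68, 0, 0, 0]]]' && python3 nudge.py '[[[0, 0, 0.05, 0, 0, 0], [0, 0, 0.1, 0, 0, 0], [0, 0, 0.15, 0, 0, 0], [0, 0, 0.18, 0, 0, 0]]]';python3 nudge.py '[[[0, 0, 0.04, 0, 0, 0], [0, 0, 0.08, 0, 0, 0], [0, 0, 0.12, 0, 0, 0], [0, 0, 0.14, 0, 0, 0], [0, 0, 0.16, 0, 0, 0], [0, 0, 0.16, 0, 0, 0]]]'
```

```text
clock: 16.7
tcp_pos: [0.5222, 0.06, 0.0876]
orientation: [-0.001, -0.003, 1.0, 0.0]
wrist_force: [-0.7, -0.3, -0.6]
finger_gap: 0.0103
grip_force: 107.8
clock: 17.2
tcp_pos: [0.5237, 0.0601, 0.0706]
orientation: [0.001, -0.004, 1.0, 0.0]
wrist_force: [1.5, -0.4, 1.0]
finger_gap: 0.0099
grip_force: 107.8
clock: 17.95
tcp_pos: [0.5225, 0.0602, 0.0569]
orientation: [0.0, -0.004, 1.0, -0.0]
wrist_force: [-8.0, 0.4, 25.5]
finger_gap: 0.0103
grip_force: 111.9
```

In the tool's units: -0.2 m is -2, -0.17 m is -1.7.

```bash
python3 nudge.py '[[[0, 0, 0, 0, 0, 0], [0, 0, 0, 0, 0, 0], [0, 0, -0.6, 0, 0, 0], [0, 0, -1.2, 0, 0, 0], [0, 0, -1.7, 0, 0, 0], [0, 0, -2, 0, 0, 0], [0, 0, -2, 0, 0, 0]]]' 0.035; python3 pal.py; python3 -c "
from h import *
st=env.get_state();d,R,st=tool(np.r_[.4451,-.1262,.15]-st['tcp_pos']);print(d)"
```

```text
clock: 18.82
tcp_pos: [0.5241, 0.0601, 0.2564]
orientation: [0.002, -0.004, 1.0, -0.0]
wrist_force: [0.4, -0.1, -0.6]
finger_gap: 0.0348
grip_force: 0.0
blue [288.35 236.12] 51 [ 445.2 -126.3] [61.7 45.1] 2.2
orange [218.39 207.76] 46 [523.5  71.2] [93.6 88.7] 89.7
[[-1.0, -0.007, -0.001], [-0.007, 1.0, 0.0], [0.001, 0.0, -1.0]] [0.5225 0.0601 0.2532]
[ 0.07855515 -0.18578421  0.10333531]
```

```bash
python3 nudge.py '[[[0.785, -1.858, 0, 0, 0, -0.132], [0.785, -1.858, 0, 0, 0, -0.132], [0.785, -1.858, 0, 0, 0, -0.132], [0.785, -1.858, 0.5, 0, 0, -0.132], [0.785, -1.858, 1, 0, 0, -0.132], [0.785, -1.858, 1.5, 0, 0, -0.132], [0.785, -1.858, 1.6, 0, 0, -0.132], [0.785, -1.858, 1.6, 0, 0, -0.132]]]'; python3 -c "
from h import *
cam('top');cam('top');cam('top');st=env.get_state();d,R,st=tool(np.r_[.4452,-.1263,.037]-st['tcp_pos']);print(d,R.round(3).tolist())"
```

```text
clock: 19.92
tcp_pos: [0.445, -0.1258, 0.0937]
orientation: [-0.001, -0.02, 1.0, 0.001]
wrist_force: [0.0, -0.6, 0.1]
finger_gap: 0.0349
grip_force: 0.0
[0.00203772 0.00058587 0.05897519] [[-0.999, -0.041, 0.003], [-0.041, 0.999, -0.001], [-0.003, -0.001, -1.0]]
```

```bash
python3 nudge.py '[[[0.01, 0, 0.3, 0, 0, 0], [0.01, 0, 0.57, 0, 0, 0], [0.01, 0, 0.57, 0, 0, 0]]]'; python3 nudge.py '[[[0, 0, 0, 0, 0, 0], [0, 0, 0, 0, 0, 0], [0, 0, 0, 0, 0, 0], [0, 0, 0, 0, 0, 0]]]' 0 110;python3 nudge.py '[[[0, 0, -0.4, 0, 0, 0], [0, 0, -0.9, 0, 0, 0], [0, 0, -1.2, 0, 0, 0], [0, 0, -1.2, 0, 0, 0]]]'; python3 -c "
from h import *
st=env.get_state();d,R,st=tool(np.r_[.5225,.1270,.1565]-st['tcp_pos']);print(d,R.round(3).tolist())"
```

```text
clock: 20.45
tcp_pos: [0.4443, -0.1259, 0.0372]
orientation: [-0.001, -0.02, 1.0, 0.0]
wrist_force: [0.3, -0.5, 1.1]
finger_gap: 0.0346
grip_force: 0.0
clock: 20.95
tcp_pos: [0.4461, -0.1269, 0.0392]
orientation: [0.002, -0.02, 1.0, -0.001]
wrist_force: [-0.7, 0.5, 6.1]
finger_gap: 0.01
grip_force: 108.2
clock: 21.45
tcp_pos: [0.4468, -0.1272, 0.1607]
orientation: [0.003, -0.02, 1.0, -0.002]
wrist_force: [1.2, -0.7, -0.2]
finger_gap: 0.0099
grip_force: 107.6
[-0.08581016  0.2510025   0.00393921] [[-0.999, -0.04, 0.007], [-0.04, 0.999, -0.003], [-0.006, -0.003, -1.0]]
```

In the tool's units: 0.2515 m is 2.515, -0.0855 m is -0.855, 0.033 rad is 0.132.

```bash
python3 nudge.py '[[[-0.855, 2.515, 0, 0, 0, 0.132], [-0.855, 2.515, 0, 0, 0, 0.132], [-0.855, 2.515, 0, 0, 0, 0.132], [-0.855, 2.515, 0, 0, 0, 0.132], [-0.855, 2.515, 0, 0, 0, 0.132], [-0.855, 2.515, 0, 0, 0, 0.132], [-0.855, 2.515, 0, 0, 0, 0.132]]]'; python3 - <<'E'
from h import *
d,R,st=tool([0,0,0]);print(R.round(3).tolist(),st['tcp_pos'].round(4),st["grip_force"])
s=cam("scene");a=cv2.resize(s["image"][160:270,240:330,::-1],None,fx=4.4,fy=4.4,interpolation=cv2.INTER_CUBIC)
t=cam("top");b=cv2.resize(t["image"][160:270,170:260,::-1],None,fx=4.4,fy=4.4,interpolation=cv2.INTER_CUBIC)
cv2.imwrite("pics/t7.png",np.hstack([a,b]))
E
```

```text
clock: 22.32
tcp_pos: [0.5193, 0.1271, 0.1568]
orientation: [-0.001, -0.003, 1.0, -0.0]
wrist_force: [0.4, -0.3, -1.3]
finger_gap: 0.01
grip_force: 107.9
[[-1.0, -0.006, -0.001], [-0.006, 1.0, -0.001], [0.001, -0.001, -1.0]] [0.5193 0.1271 0.1568] 107.88769483566284
```

View pics/t7.png

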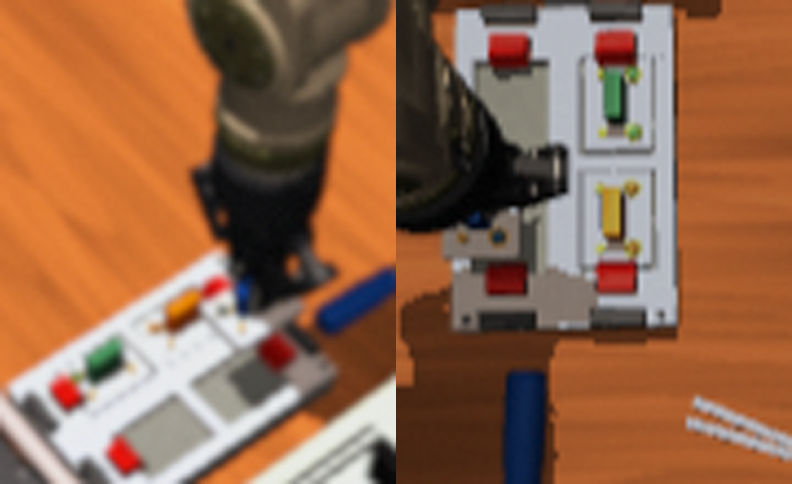

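Green and orange lie flush, and the catches cover their ends. Blue is held over nest1: top-half plate edges are columns 444 and 521, rear edge row 258; scene bottom corner is at (240,352).

```bash
python3 - <<'E'
from h import *
t=cam("top");s=cam("scene")
f=lambda x,y,u,v:[(x/4.4+u-.39,y/4.4+v-.39)]
z=.1257
print(plane(t,f(521-396,258,170,160),z),plane(t,f(444-396,257,170,160),z),plane(s,f(240,352,240,160),z),env.get_state()["tcp_pos"])
E
```

```text
[[0.48740233 0.10340709 0.1257    ]] [[0.48878981 0.14684371 0.1257    ]] [[0.55039236 0.152267   0.1257    ]] [0.51988457 0.12711014 0.15741153]
```

```bash
python3 nudge.py '[[[-0.03, 0.007, 0.3, 0, 0, 0], [-0.03, 0.007, 0.55, 0, 0, 0], [-0.03, 0.007, 0.68, 0, 0, 0], [-0.03, 0.007, 0.68, 0, 0, 0]]]' && python3 nudge.py '[[[0, 0, 0.05, 0, 0, 0], [0, 0, 0.1, 0, 0, 0], [0, 0, 0.15, 0, 0, 0], [0, 0, 0.18, 0, 0, 0]]]';python3 nudge.py '[[[0, 0, 0.04, 0, 0, 0], [0, 0, 0.08, 0, 0, 0], [0, 0, 0.12, 0, 0, 0], [0, 0, 0.14, 0, 0, 0], [0, 0, 0.16, 0, 0, 0], [0, 0, 0.16, 0, 0, 0]]]'
```

```text
clock: 23.02
tcp_pos: [0.5223, 0.1287, 0.0887]
orientation: [-0.001, -0.003, 1.0, -0.0]
wrist_force: [-0.2, 0.4, -0.2]
finger_gap: 0.0098
grip_force: 107.9
clock: 23.52
tcp_pos: [0.524, 0.1293, 0.0717]
orientation: [0.001, -0.004, 1.0, 0.0]
wrist_force: [1.8, 0.7, 0.3]
finger_gap: 0.0098
grip_force: 107.9
clock: 24.28
tcp_pos: [0.5227, 0.1292, 0.0592]
orientation: [0.001, -0.004, 1.0, -0.0]
wrist_force: [-10.8, -2.0, 34.1]
finger_gap: 0.01
grip_force: 113.1
```

```bash
python3 nudge.py '[[[0, 0, 0, 0, 0, 0], [0, 0, 0, 0, 0, 0], [0, 0, -0.6, 0, 0, 0], [0, 0, -1.2, 0, 0, 0], [0, 0, -1.7, 0, 0, 0], [0, 0, -2, 0, 0, 0]]]' 0.035; python3 nudge.py '[[[-0.18, 2.21, 0, 0, 0, 0], [-0.18, 2.21, 0, 0, 0, 0], [-0.18, 2.21, 0, 0, 0, 0], [-0.18, 2.21, 0, 0, 0, 0], [-0.18, 2.21, 0, 0, 0, 0], [-0.18, 2.21, 0, 0, 0, 0]]]' 0;  python3 - <<'E'
from h import *
d,R,st=tool([0,0,0]);print(R.round(3).tolist(),st['tcp_pos'].round(4))
s=cam("scene");a=cv2.resize(s["image"][200:300,225:345,::-1],None,fx=4.4,fy=4.4,interpolation=cv2.INTER_CUBIC)
cv2.imwrite("pics/t8.png",a)
E
```

```text
clock: 25.02
tcp_pos: [0.5233, 0.1293, 0.2574]
orientation: [0.001, -0.004, 1.0, 0.0]
wrist_force: [0.7, 0.2, 0.1]
finger_gap: 0.0349
grip_force: 0.0
clock: 25.78
tcp_pos: [0.5389, 0.3498, 0.2542]
orientation: [-0.001, -0.004, 1.0, -0.001]
wrist_force: [-0.2, -0.3, 0.5]
finger_gap: -0.0003
grip_force: 0.0
[[-1.0, -0.007, -0.002], [-0.007, 1.0, -0.001], [0.002, -0.001, -1.0]] [0.5389 0.3498 0.2542]
```

View pics/t8.png

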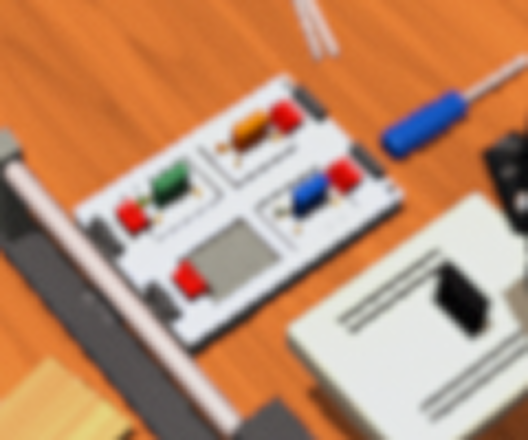

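All three pallets lie flush with the catches over them, at (133,215), (284,116) and (343,176). Now the lamp goes over the bed.

```bash
python3 nudge.py '[[[0, 0, 0.5, 0, 0, 0], [0, 0, 1, 0, 0, 0], [0, 0, 1.03, 0, 0, 0], [0, 0, 1.03, 0, 0, 0]]]';python3 nudge.py '[[[0, -0.2, 0, 0, 0, 0], [0, -0.4, 0, 0, 0, 0], [0, -0.6, 0, 0, 0, 0], [0, -0.8, 0, 0, 0, 0], [0, -1, 0, 0, 0, 0], [0, -1.2, 0, 0, 0, 0], [0, -1.4, 0, 0, 0, 0], [0, -1.5, 0, 0, 0, 0]]]';python3 nudge.py '[[[0, -0.2, 0, 0, 0, 0], [0, -0.35, 0, 0, 0, 0], [0, -0.5, 0, 0, 0, 0], [0, -0.6, 0, 0, 0, 0], [0, -0.67, 0, 0, 0, 0], [0, -0.73, 0, 0, 0, 0], [0, -0.73, 0, 0, 0, 0]]]'
```

```text
clock: 26.32
tcp_pos: [0.5402, 0.3497, 0.1539]
orientation: [0.001, -0.003, 1.0, 0.0]
wrist_force: [0.9, 0.2, 0.2]
finger_gap: -0.0001
grip_force: 0.0
clock: 27.32
tcp_pos: [0.5402, 0.1988, 0.1521]
orientation: [-0.0, -0.003, 1.0, -0.0]
wrist_force: [0.5, 2.4, 0.8]
finger_gap: 0.0001
grip_force: 1.1
clock: 28.2
tcp_pos: [0.5408, 0.1274, 0.1522]
orientation: [-0.0, -0.004, 1.0, 0.0]
wrist_force: [0.2, 3.3, -0.3]
finger_gap: -0.0001
grip_force: 1.5
```

```bash
python3 nudge.py '[[[0, -0.04, 0, 0, 0, 0], [0, -0.08, 0, 0, 0, 0], [0, -0.08, 0, 0, 0, 0]]]'
```

```text
clock: 28.58
tcp_pos: [0.5407, 0.1269, 0.1524]
orientation: [0.0, -0.007, 1.0, 0.008]
wrist_force: [0.7, 29.9, -1.1]
finger_gap: 0.0001
grip_force: 14.9
```

In the tool's units: -0.1 m is -1, -0.05 m is -0.5.

```bash
python3 nudge.py '[[[0, 0.3, 0, 0, 0, 0], [0, 0.3, -0.5, 0, 0, 0], [0, 0.3, -1, 0, 0, 0], [0.3, -0.3, -1, 0, 0, 0]]]';python3 nudge.py '[[[0.36, -4.9, 0, 0, 0, 0], [0.36, -4.9, 0, 0, 0, 0], [0.36, -4.9, 0, 0, 0, 0], [0.36, -4.9, 0, 0, 0, 0], [0.36, -4.9, 0, 0, 0, 0], [0.36, -4.9, 0, 0, 0, 0], [0.36, -4.9, 0, 0, 0, 0], [0.36, -4.9, 0, 0, 0, 0]]]'; python3 - <<'E'
from h import *
t=cam("top");s=cam("scene")
print([ (b[0],b[1],plane(t,[b[0]],.055)) for b in blobs(rng(hsv(t),45,85,90),60)])
print([ (b[0],b[1],plane(s,[b[0]],.055)) for b in blobs(rng(hsv(s),45,85,90),30) if b[0][0]<350])
d,R,st=tool([0,0,0]);print(R.round(3).tolist(),st['tcp_pos'].round(4))
b=cv2.resize(t["image"][130:250,150:350,::-1],None,fx=2.5,fy=2.5,interpolation=cv2.INTER_CUBIC);c=cv2.resize(s["image"][110:310,160:340,::-1],None,fx=1.5,fy=1.5)
cv2.imwrite("pics/t9.png",np.hstack([b,c]))
E
```

```text
clock: 29.08
tcp_pos: [0.5177, 0.0944, 0.257]
orientation: [0.006, -0.006, 1.0, -0.001]
wrist_force: [0.8, -1.2, -0.4]
finger_gap: -0.0002
grip_force: 0.0
clock: 30.08
tcp_pos: [0.4799, -0.3998, 0.2521]
orientation: [-0.0, -0.003, 1.0, -0.001]
wrist_force: [0.8, -0.1, 0.2]
finger_gap: 0.0002
grip_force: 0.0
[(array([415.47, 224.09]), np.int32(128), array([[ 0.47082456, -0.46215131,  0.055     ]])), (array([ 12.75, 289.65]), np.int32(1143), array([[0.32234939, 0.58478534, 0.055     ]]))]
[(array([210.21, 136.  ]), np.int32(48), array([[ 0.468182  , -0.45956051,  0.055     ]]))]
[[-1.0, -0.001, -0.002], [-0.001, 1.0, -0.002], [0.002, -0.002, -1.0]] [ 0.4794 -0.4028  0.2509]
```

View pics/t9.png

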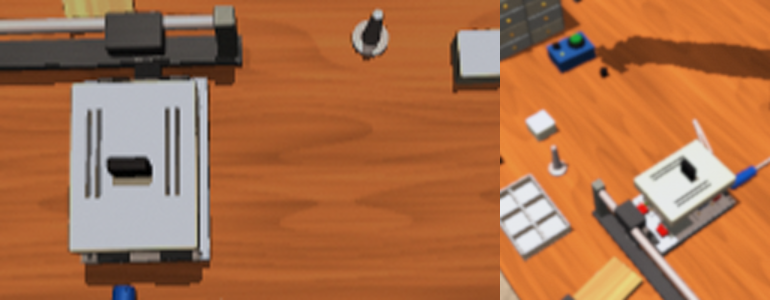

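The lamp is centred over the bed, and the bench is otherwise unchanged. The button is at (0.470, -0.461).

```bash
python3 nudge.py '[[[0.097, -0.58, 0, 0, 0, 0], [0.097, -0.58, 0, 0, 0, 0], [0.097, -0.58, 0.6, 0, 0, 0], [0.097, -0.58, 1.2, 0, 0, 0], [0.097, -0.58, 1.55, 0, 0, 0], [0.097, -0.58, 1.58, 0, 0, 0], [0.097, -0.58, 1.58, 0, 0, 0]]]' 0; python3 nudge.py '[[[0, 0, 0.04, 0, 0, 0], [0, 0, 0.08, 0, 0, 0], [0, 0, 0.12, 0, 0, 0], [0, 0, 0.12, 0, 0, 0]]]'
```

```text
clock: 31.05
tcp_pos: [0.4722, -0.455, 0.0958]
orientation: [0.0, -0.004, 1.0, -0.001]
wrist_force: [1.0, -0.6, 0.3]
finger_gap: 0.0002
grip_force: 0.0
clock: 31.55
tcp_pos: [0.4724, -0.456, 0.0833]
orientation: [0.001, -0.004, 1.0, -0.001]
wrist_force: [1.7, -0.2, 5.1]
finger_gap: -0.0001
grip_force: 2.3
```

In the tool's units: 0.006 m is 0.06, 0.003 m is 0.03.

```bash
python3 nudge.py '[[[0, 0, 0.03, 0, 0, 0], [0, 0, 0.06, 0, 0, 0], [0, 0, 0.06, 0, 0, 0]]]'
```

```text
clock: 31.92
tcp_pos: [0.4725, -0.4561, 0.0826]
orientation: [0.002, -0.004, 1.0, -0.002]
wrist_force: [-5.3, 7.3, 32.4]
finger_gap: -0.0001
grip_force: 15.9
```

In the tool's units: -0.006 m is -0.06.

```bash
python3 nudge.py '[[[0, 0, -0.06, 0, 0, 0], [0, 0, -0.06, 0, 0, 0], [0, 0, -0.06, 0, 0, 0]]]'|egrep 'tcp|wrist'; for i in 1; do python3 nudge.py '[[[0, 0, -0.02, 0, 0, 0], [0, 0, -0.02, 0, 0, 0], [0, 0, -0.02, 0, 0, 0]]]'|egrep 'tcp|wrist'; python3 nudge.py '[[[0, 0, -0.02, 0, 0, 0], [0, 0, -0.02, 0, 0, 0], [0, 0, -0.02, 0, 0, 0]]]'|egrep 'tcp|wrist';python3 nudge.py '[[[0, 0, -0.02, 0, 0, 0], [0, 0, -0.02, 0, 0, 0], [0, 0, -0.02, 0, 0, 0]]]'|egrep 'tcp|wrist';done
```

```text
tcp_pos: [0.4724, -0.456, 0.083]
wrist_force: [2.3, -0.7, 8.3]
tcp_pos: [0.4715, -0.4553, 0.0841]
wrist_force: [1.5, -2.2, 4.2]
tcp_pos: [0.4712, -0.4549, 0.086]
wrist_force: [-0.2, -2.2, 3.7]
tcp_pos: [0.4711, -0.4547, 0.0879]
wrist_force: [-0.1, -0.6, 1.8]
```

The force rises gradually over about 6 mm and then goes stiff, so this is the button. I press it fully and hold.

```bash
python3 nudge.py '[[[0, 0, 0.04, 0, 0, 0], [0, 0, 0.08, 0, 0, 0], [0, 0, 0.085, 0, 0, 0]]]'|egrep 'clock|tcp|wrist'
Z='x'; python3 nudge.py '[[[0, 0, 0, 0, 0, 0], [0, 0, 0, 0, 0, 0], [0, 0, 0, 0, 0, 0], [0, 0, 0, 0, 0, 0], [0, 0, 0, 0, 0, 0], [0, 0, 0, 0, 0, 0], [0, 0, 0, 0, 0, 0], [0, 0, 0, 0, 0, 0]]]'|egrep 'tcp|wrist'
python3 nudge.py '[[[0, 0, 0, 0, 0, 0], [0, 0, 0, 0, 0, 0], [0, 0, 0, 0, 0, 0], [0, 0, 0, 0, 0, 0], [0, 0, 0, 0, 0, 0], [0, 0, 0, 0, 0, 0], [0, 0, 0, 0, 0, 0], [0, 0, 0, 0, 0, 0]]]'|egrep 'tcp|wrist'
python3 nudge.py '[[[0, 0, 0, 0, 0, 0], [0, 0, 0, 0, 0, 0], [0, 0, 0, 0, 0, 0], [0, 0, 0, 0, 0, 0], [0, 0, 0, 0, 0, 0], [0, 0, 0, 0, 0, 0], [0, 0, 0, 0, 0, 0], [0, 0, 0, 0, 0, 0]]]'|egrep 'tcp|wrist'
python3 nudge.py '[[[0, 0, 0, 0, 0, 0], [0, 0, 0, 0, 0, 0], [0, 0, 0, 0, 0, 0], [0, 0, 0, 0, 0, 0], [0, 0, 0, 0, 0, 0], [0, 0, 0, 0, 0, 0], [0, 0, 0, 0, 0, 0], [0, 0, 0, 0, 0, 0]]]'|egrep 'tcp|wrist'
python3 nudge.py '[[[0, 0, 0, 0, 0, 0], [0, 0, 0, 0, 0, 0], [0, 0, 0, 0, 0, 0], [0, 0, 0, 0, 0, 0], [0, 0, 0, 0, 0, 0], [0, 0, 0, 0, 0, 0], [0, 0, 0, 0, 0, 0], [0, 0, 0, 0, 0, 0]]]'|egrep 'tcp|wrist'
python3 nudge.py '[[[0, 0, 0, 0, 0, 0], [0, 0, 0, 0, 0, 0], [0, 0, 0, 0, 0, 0], [0, 0, 0, 0, 0, 0], [0, 0, 0, 0, 0, 0], [0, 0, 0, 0, 0, 0], [0, 0, 0, 0, 0, 0], [0, 0, 0, 0, 0, 0]]]'|egrep 'tcp|wrist'
python3 nudge.py '[[[0, 0, 0, 0, 0, 0], [0, 0, 0, 0, 0, 0], [0, 0, 0, 0, 0, 0], [0, 0, 0, 0, 0, 0], [0, 0, 0, 0, 0, 0], [0, 0, 0, 0, 0, 0], [0, 0, 0, 0, 0, 0], [0, 0, 0, 0, 0, 0]]]'|egrep 'clock|tcp|wrist'
```

```text
clock: 33.8
tcp_pos: [0.4713, -0.4548, 0.0828]
wrist_force: [-6.4, 4.6, 22.7]
tcp_pos: [0.4713, -0.4548, 0.0828]
wrist_force: [-4.9, 4.6, 21.3]
tcp_pos: [0.4713, -0.4548, 0.0828]
wrist_force: [-5.2, 4.5, 20.6]
tcp_pos: [0.4713, -0.4548, 0.0828]
wrist_force: [-5.5, 5.8, 20.5]
tcp_pos: [0.4713, -0.4548, 0.0828]
wrist_force: [-5.8, 4.8, 20.6]
tcp_pos: [0.4713, -0.4548, 0.0828]
wrist_force: [-5.9, 5.3, 21.3]
tcp_pos: [0.4713, -0.4548, 0.0828]
wrist_force: [-5.6, 4.9, 21.3]
clock: 40.8
tcp_pos: [0.4713, -0.4548, 0.0828]
wrist_force: [-6.1, 5.7, 20.6]
```

```bash
python3 nudge.py '[[[0, 0, -0.3, 0, 0, 0], [0, 0, -0.8, 0, 0, 0], [0, 0, -1.3, 0, 0, 0], [0, 0, -1.7, 0, 0, 0], [0, 0, -1.75, 0, 0, 0]]]'; python3 nudge.py '[[[-0.7, 4.87, 0, 0, 0, 0], [-0.7, 4.87, 0, 0, 0, 0], [-0.7, 4.87, 0, 0, 0, 0], [-0.7, 4.87, 0, 0, 0, 0], [-0.7, 4.87, 0, 0, 0, 0], [-0.7, 4.87, 0, 0, 0, 0], [-0.7, 4.87, 0, 0, 0, 0], [-0.7, 4.87, 0, 0, 0, 0]]]'; python3 pal.py;python3 nudge.py '[[[0, 0, 0, 0, 0, 0]]]'
```

```text
clock: 41.42
tcp_pos: [0.4725, -0.4558, 0.2578]
orientation: [0.002, -0.004, 1.0, -0.002]
wrist_force: [-0.5, -0.6, 0.1]
finger_gap: 0.0001
grip_force: 0.0
clock: 42.42
tcp_pos: [0.537, 0.0349, 0.253]
orientation: [-0.001, -0.004, 1.0, 0.0]
wrist_force: [1.6, -0.8, 0.2]
finger_gap: -0.0003
grip_force: 0.0
[[-1.0, -0.014, -0.003], [-0.014, 1.0, 0.002], [0.003, 0.002, -1.0]] [0.5371 0.0374 0.2529]
clock: 42.65
tcp_pos: [0.5373, 0.033, 0.2533]
orientation: [-0.001, -0.005, 1.0, 0.0]
wrist_force: [-0.2, -0.2, 0.1]
finger_gap: 0.0
grip_force: 0.0
```

In the tool's units: 0.102 m is 1.02, 0.1 m is 1.

```bash
python3 nudge.py '[[[-0.04, 0, 0.5, 0, 0, 0], [-0.04, 0, 1, 0, 0, 0], [-0.04, 0, 1.02, 0, 0, 0], [-0.04, 0, 1.02, 0, 0, 0]]]';python3 nudge.py '[[[0, 0.2, 0, 0, 0, 0], [0, 0.4, 0, 0, 0, 0], [0, 0.6, 0, 0, 0, 0], [0, 0.8, 0, 0, 0, 0], [0, 1, 0, 0, 0, 0], [0, 1.2, 0, 0, 0, 0], [0, 1.4, 0, 0, 0, 0], [0, 1.5, 0, 0, 0, 0]]]';python3 nudge.py '[[[0, 0.2, 0, 0, 0, 0], [0, 0.35, 0, 0, 0, 0], [0, 0.5, 0, 0, 0, 0], [0, 0.6, 0, 0, 0, 0], [0, 0.67, 0, 0, 0, 0], [0, 0.75, 0, 0, 0, 0], [0, 0.8, 0, 0, 0, 0]]]'
```

```text
clock: 43.15
tcp_pos: [0.5425, 0.0313, 0.1538]
orientation: [0.0, -0.003, 1.0, -0.0]
wrist_force: [-0.9, 0.1, -0.6]
finger_gap: -0.0003
grip_force: 0.0
clock: 44.15
tcp_pos: [0.5406, 0.1839, 0.1526]
orientation: [-0.0, -0.004, 1.0, 0.0]
wrist_force: [0.9, -2.2, 2.1]
finger_gap: -0.0001
grip_force: 1.2
clock: 45.02
tcp_pos: [0.5401, 0.2601, 0.1526]
orientation: [-0.0, -0.003, 1.0, -0.003]
wrist_force: [-1.8, -20.7, 4.8]
finger_gap: -0.0001
grip_force: 10.3
```

Parked at the stop. Back off, lift, move clear, and check the catches and pallets by numbers.

```bash
python3 nudge.py '[[[0, -0.3, 0, 0, 0, 0], [0, -0.4, -0.6, 0, 0, 0], [0, -0.4, -1.1, 0, 0, 0], [0, -1, -1.1, 0, 0, 0]]]' >/dev/null;python3 nudge.py '[[[0.4, -4, 0, 0, 0, 0], [0.4, -4, 0, 0, 0, 0], [0.4, -4, 0, 0, 0, 0], [0.4, -4, 0, 0, 0, 0], [0.4, -4, 0, 0, 0, 0], [0.4, -4, 0, 0, 0, 0], [0.4, -4, 0, 0, 0, 0], [0.4, -4, 0, 0, 0, 0]]]'; python3 bed.py | grep catch; python3 - <<'E'
from h import *
t=cam("top");s=cam("scene")
ht,hs=hsv(t),hsv(s)
g=lambda h,a,b,ss,x0,x1,y0,y1:[x[0] for x in blobs(rng(h,a,b,ss),12) if x0<x[0][0]<x1 and y0<x[0][1]<y1]
for nm,a,b,ss in(("green",45,85,90),("blue",98,125,110),("orange",14,35,120)):
    p=g(ht,a,b,ss,180,240,165,230);q=g(hs,a,b,ss,240,318,200,280);print(nm,p,q)
    if p and q: print([tri(t,[i],s,[j]) for i in p for j in q])
# lamp: dark grip on lamp, white lamp in top
m=(ht[...,1]<60)&(ht[...,2]>150);m[:150]=0;m[240:]=0;m[:,:90]=0;m[:,180:]=0
b=max(blobs(m,100),key=lambda b:b[1]);print(b,plane(t,[(b[2][0],b[2][1]+b[2][3]/2),(b[2][0]+b[2][2]-1,b[2][1]+b[2][3]/2)],.119))
E
```

```text
clock: 46.52
tcp_pos: [0.5041, -0.2399, 0.2627]
orientation: [0.001, -0.002, 1.0, 0.0]
wrist_force: [-0.2, -0.3, -1.5]
finger_gap: -0.0001
grip_force: 0.0
catch [0.6341 0.1289 0.0369] 0.002128001027493229
catch [0.6347 0.0611 0.0356] 0.0014909702955598382
catch [0.4856 0.1276 0.0348] 0.000474334611155781
catch [0.4864 0.0597 0.0343] 0.00015942183129009566
green [array([218.88, 181.19])] [array([263.29, 241.26])]
[(array([0.59873352, 0.06050474, 0.04810728]), np.float64(0.000856448841790738))]
blue [array([192.88, 209.  ])] [array([294.88, 243.6 ])]
[(array([0.52269146, 0.13045301, 0.04903803]), np.float64(0.00021677228615169485))]
orange [array([219.44, 208.89])] [array([281.23, 228.05])]
[(array([0.52116457, 0.05798779, 0.05273605]), np.float64(3.097321176492322e-05))]
(array([123.66, 198.62]), np.int32(2699), array([ 97, 165,  53,  67], dtype=int32)) [[0.54328458 0.3596506  0.119     ]
 [0.5408175  0.22899407 0.119     ]]
```

```bash
python3 -c "
from workcell import env
print(env.hand_in())"
```

```text
the job is handed in; nothing more can be done
None
```

The job is handed in, and the judge returned no verdict: all three pallets present (green, orange, blue; no white one) were latched in nests 4, 2 and 1, the button was held down for 7 s with the lamp at its stop over the bed, and the lamp is parked again.

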